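Fit a cover plate over the studs of a slotted block

ROBOT

A 7-joint arm with a two-finger parallel gripper is mounted at the origin on the work surface. World frame = base frame: x ahead of the robot, y to its left, z up, the work surface at z = 0. Lengths are in m, angles in rad, forces in N, time in s.
With the tool pointing down it reaches from about 0.4 to 0.85 m from the base axis. Payload 10.4 kg.
Tool frame: the origin (TCP) lies between the finger pads; the fingertips stand ahead of it and the grasp point (between the pads) lies 3 mm ahead of it (r.tips_ahead is the z of the fingertips in the tool frame, in m); z points along the fingers, y is the line along which they close (so a half turn about z gives the same grasp; the last joint's range is limited). The gripper opens to 87 mm and grips with 3 to 60 N. Pads are 19 mm wide; open, the fingers measure 117 mm over their backs; the gripper's body (75 mm by 190 mm) begins 51 mm behind the grasp point.
Start: joints at [-1.299, 0.332, -0.065, 1.46, 0.022, 1.35, -0.088], TCP at [0.182, 0.598, 0.245] pointing down, gripper open.
Joint ranges: [-2.6, 2.6], [-0.5, 2.12], [-1.47, 1.34], [0.16, 2.42], [-1.27, 4.41], [0.06, 2.06], [-2.6, 2.6]. Speed limits (rad/s): [2.22, 2.22, 2.79, 2.79, 3.14, 3.14, 3.14].

INTERFACE

Orientations are given as a unit quaternion [x, y, z, w].
In Python, from bench import telemetry, camera, get_calibration, r gives the robot as it stands.
- The arm moves only by the tool drive_tool, never from a script. Its argument "series" is one flat list of numbers, 7 for each row, row after row: the turn, a rotation vector about the tool's x, y, z in units of 5 degrees (1.0 is 5 degrees), then the shift along the tool's x, y, z in units of 40 mm (1.0 is 40 mm), then the opening, from -1 (shut) to 1 (fully open). A call has 1 to 10 rows; each row is the pose to reach, as a shift and turn from the pose commanded when the call began, along the tool's axes at that moment; what a row does not reach only later rows make up. A row lasts 1/12 s, in which the tool goes at most 41.7 mm and 7.16 degrees, less where a joint would pass 70% of its speed; a pose out of reach is approached as far as the arm can. A call with a gripper value outside its range is refused whole. The fingers move at their own pace and stop on an object; "grip_force" is the grip in N (left out, the last holds). Time passes only in rows, so rows that repeat a pose let the fingers close. It gives the time, the measured TCP pose, the force, the opening and the grip force at its end, in the units of the state.
- telemetry.read_state(): the state, without advancing time (a new reading comes with each control period).
- camera(name): name is "side" or "top"; returns the picture (480x640x3 uint8, red, green, blue); there is no depth.
- get_calibration(name): a dict with "fovy" (degrees; the focal length in pixels is half the picture's height over the tangent of half this angle, whatever the lens; pixels are square), "cx", "cy" (the principal point, pixels), "xyz" and "rotation" of the camera in the world. Camera axes: x right, y up, looking along -z (the intrinsics and any distortion apply to the point x, -y, -z); pixel columns grow to the right and rows downward; lengths in m; the calibration is good to about 2 mm. A picture is of the moment at which its call begins. get_calibration takes no time and is no camera call.
- r.close_job(): hands the job in; it is judged then, once.
The state is a dict: "time": time; "joint_positions": joint angles; "joint_vel": joint speeds; "joint_torque": joint torques, N m; "ee_pos": TCP position; "eef_rot": TCP orientation; "ft_force": force on the tool from outside, world axes, zero at the start; "torque": the same for the moment, N m; "width": finger opening in m; "grip_force": force on a finger pad.
Only numpy, scipy, OpenCV 4.12 (cv2) and the standard library are available. Lean on these libraries where they do the work, as an engineer would, in place of code of your own. Each camera call takes 0.05 s, during which the arm holds its last target. There are 200 camera calls.

TASK

Pick up the aluminium cover plate by its rib and fit it over the two studs that stand in the slot of the grey block. Nobody measured where along the slot the studs were locked, so you will have to find them by feel, sliding the plate lightly over the stud ends along the slot until its holes drop. Seat it gently, flush on the block, let go, and leave the other things on the bench alone.

Things in the scene. Friction and masses are not known exactly. Their poses are not given: they have to be found in the camera images.
- plate: Loose aluminium plate, 130 (own x) x 64 (y) x 8 mm, 0.26-0.48 kg, flat on the bench. Two 14 mm through holes on its centre line at x = -40 and +40 mm. Mid-top stands a lifting rib 50 mm long (x), 14 mm thick (y), its top 48 mm above the underside: grip across its thickness from above. Origin: centre of the underside, z up. A half turn makes no difference.
- block: Grey block fixed to the bench, 190 (own x) x 84 (y) x 45 mm high. Origin: centre of its underside, z up. A slot 16 mm wide, 25 deep runs along x at y = 0. A dark strip locked hard in it carries two upright steel studs. With the plate home, its underside lies on the block's top (z = 45 mm).
- slot_mid (a point): Middle of the slot's mouth, in the block's top face; axes as the block. The studs (12 mm round, 1 mm chamfer, 80 mm apart along x, y = 0, ends 14 mm above this face) are locked so that the middle of the pair lies anywhere from x = -22 to +22 mm of this point; the offset differs each time, is not in any pose, and does not yield to gentle forces.
- water_bottle: Bystander: clear bottle, 62 mm diameter, 190 mm tall, standing beyond the work. Origin: centre of its base.
- carton: Bystander: cardboard carton, 90 x 110 x 70 mm high, to the left. Origin: centre of its underside.
- wrench: Bystander: steel wrench, 180 mm long, lying flat to the right. Origin: its middle, on the underside.
- fitting: Bystander: brass hose fitting, 38 mm diameter, 44 mm tall, standing at the far left. Origin: centre of its underside.
Things that resemble listed ones, but are neither listed nor needed, are in the scene too. What is shaped like the plate but orange or turquoise is not meant.

How it is judged:
At the end, for the whole second after the job is handed in: The plate lies flush on the block with both studs through its holes: underside within 2.5 mm of the block's top, level within 0.03 rad, lined up with the slot (within 27 mm of the block's middle along it, 6 mm across it, 0.08 rad), released and at rest (z of plate in the frame of block between 0.0425 and 0.0475 m and x of plate in the frame of block between -0.027 and 0.027 m and y of plate in the frame of block between -0.006 and 0.006 m and angle between plate's own z axis and vertical below 0.03 rad and angle between the x axis of plate and the x axis of block, either way round below 0.08 rad and linear speed of plate below 0.02 m/s); the robot touches nothing.
It fails at once if the plate is pressed, knocked or dropped on the block or its studs with more than 40 N (contact force between plate and block above 40 N).
It fails at once if the robot itself pushes the block or its studs with more than 20 N (contact force between any of the fingers, the arm and block above 20 N).
It fails at once if a bystander is shifted by more than 30 mm (distance of any of water_bottle, carton, wrench, fitting from where it was at the start of the episode above 0.03 m).
It also fails if it takes over 72 s, if anything falls off the work surface, if the arm or the gripper's body presses on something with over 40 N, if the wrist force passes 120 N, or if a joint passes its speed limit or range.

## Working session

There is one attempt and no reset: what is moved stays moved. The work goes in short steps, Python scripts to look and compute and a tool call to move; the robot and the scene stay as the last step left them, time stands still between calls to the robot, and variables do not carry over. Pictures are saved under pics/ and viewed, at most 10 in all, crops included, and the job is handed in when it is done.

Besides the shell and the picture viewer there is one more tool, called after ">>>" as a command line: name --argument value ..., lists and objects as JSON in quotes. drive_tool: Moves the arm, as the interface text tells. Its arguments: {"type":"object","properties":{"series":{"type":"array"},"grip_force":{"type":"number"}},"required":["series"]}

```bash
mkdir -p pics; ls
python3 - <<'E'
from bench import telemetry, camera, get_calibration, r
import cv2
for n in("top","side"):
    im=camera(n); cv2.imwrite(f"pics/{n}0.png",im[:,:,::-1]); print(n,get_calibration(n))
s=telemetry.read_state(); print({k:s[k] for k in("time","ee_pos","eef_rot","ft_force","width")}, r.tips_ahead)
E
```

```text
pics
top {'fovy': 55.12889704202812, 'cx': 319.2146850892717, 'cy': 230.8339560872858, 'xyz': array([0.51489887, 0.00638029, 1.34155999]), 'rotation': array([ 0.03025068, -0.04229267, -0.69610136,  0.71605804])}
side {'fovy': 53.47625965620934, 'cx': 322.5612007421063, 'cy': 243.5073538253617, 'xyz': array([0.47032123, 1.08857575, 0.7046201 ]), 'rotation': array([-0.04445017,  0.50100735,  0.86126194, -0.07241326])}
{'time': 0.1, 'ee_pos': array([0.18151025, 0.5977405 , 0.24386483]), 'eef_rot': array([ 1.46855382e-01,  9.89157785e-01, -6.08464891e-04, -5.19154402e-05]), 'ft_force': array([ 0.38564108, -0.49122156,  0.17125928]), 'width': 0.08703527482016382} 0.022
```

View pics/top0.png

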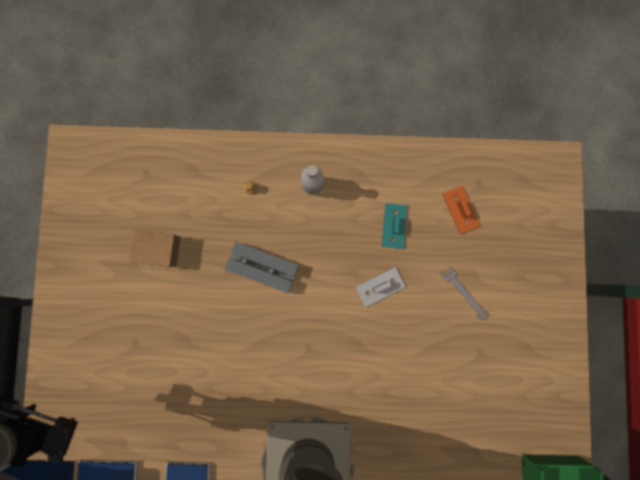

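View pics/side0.png

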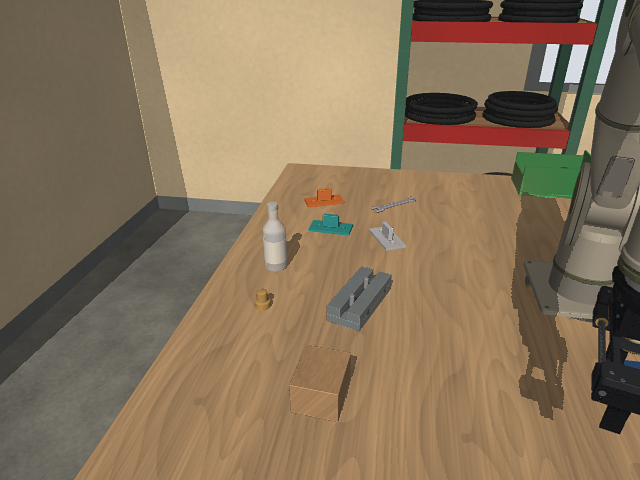

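The top view shows three plate-shaped things: silver (381,287), turquoise (395,226) and orange (461,209). Only the silver one is aluminium, so that is the plate. The block is at (262,266), with stud dots near (247,261) and (272,270). I'll confirm with an enlarged crop and measure.

```bash
cat > h.py <<'E'
import numpy as np, cv2
from scipy.spatial.transform import Rotation as R
from bench import telemetry, camera, get_calibration, r
def ray(n,px,z):
    c=get_calibration(n); f=240/np.tan(np.radians(c["fovy"]/2)); px=np.atleast_2d(px).astype(float)
    d=np.c_[(px[:,0]-c["cx"])/f,-(px[:,1]-c["cy"])/f,-np.ones(len(px))]
    d=R.from_quat(c["rotation"]).apply(d); o=np.array(c["xyz"])
    return o+d*((z-o[2])/d[:,2])[:,None]
def proj(n,P):
    c=get_calibration(n); f=240/np.tan(np.radians(c["fovy"]/2))
    p=R.from_quat(c["rotation"]).inv().apply(np.atleast_2d(P)-c["xyz"])
    return np.c_[c["cx"]+f*p[:,0]/-p[:,2],c["cy"]-f*p[:,1]/-p[:,2]]
E
python3 - <<'E'
from h import *
print(get_calibration("top").keys())
im=cv2.imread("pics/top0.png")
c=cv2.resize(im[225:325,215:425],None,fx=3.8,fy=3.8,interpolation=cv2.INTER_CUBIC); cv2.imwrite("pics/crop0.png",c)
hsv=cv2.cvtColor(im,cv2.COLOR_BGR2HSV)
for nm,(x0,y0,x1,y1),z in(("plate",(345,255,420,320),.008),("block",(215,230,315,305),.045)):
    h=hsv[y0:y1,x0:x1]; lo=130 if nm=="plate" else 55
    b=im[y0:y1,x0:x1].astype(int); m=((b[...,2]-b[...,0]<25)&(b.max(2)>lo)).astype(np.uint8)*255
    m=cv2.morphologyEx(m,cv2.MORPH_CLOSE,np.ones((5,5)))
    k=max(cv2.findContours(m,0,2)[0],key=cv2.contourArea)+np.array([x0,y0])
    w=ray("top",k[:,0],z)[:,:2].astype(np.float32)
    q=cv2.minAreaRect(w); print(nm,q,cv2.minAreaRect(k)); print(cv2.boxPoints(q))
E
```

```text
dict_keys(['fovy', 'cx', 'cy', 'xyz', 'rotation'])
plate ((0.49601438641548157, -0.19543901085853577), (0.06277205049991608, 0.1275126338005066), 27.822473526000977) ((380.300048828125, 286.60003662109375), (21.913463592529297, 43.826927185058594), 63.43495178222656)
[[ 0.43849945 -0.15370196]
 [ 0.49801388 -0.2664739 ]
 [ 0.5535293  -0.23717606]
 [ 0.4940149  -0.12440413]]
block ((0.5430878400802612, 0.144908607006073), (0.19053855538368225, 0.08390580117702484), 71.09844207763672) ((261.6086120605469, 266.713623046875), (67.80343627929688, 30.113367080688477), 20.772254943847656)
[[0.47253534 0.06836692]
 [0.55191666 0.04118622]
 [0.6136403  0.2214503 ]
 [0.534259   0.248631  ]]
```

View pics/crop0.png

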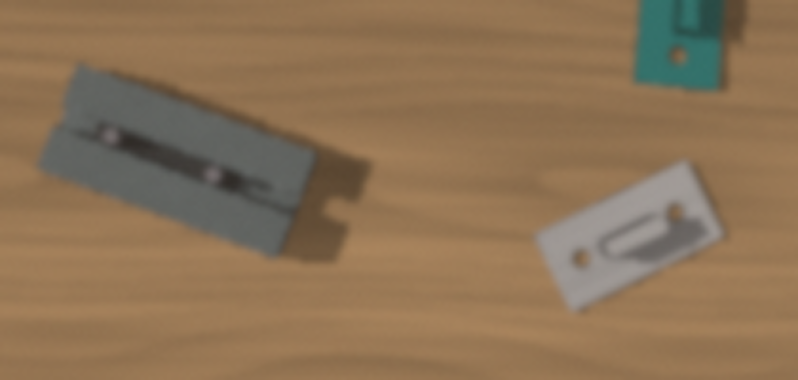

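The crop shows the silver plate with two holes (crop 580,258 and 675,211), and its rib lies along x. The block has two bright stud ends at crop (110,135) and (213,175). The measured sizes match: plate 127x63, block 190x84. I'll work out the move next.

```bash
cat >> h.py <<'E'
def delta(xyz,ang):  # tool down, tool x at heading ang(deg); prints turn(5deg) & shift(40mm) units
    s=telemetry.read_state(); q=R.from_quat(s["eef_rot"]); a=np.radians(ang)
    T=R.from_matrix(np.c_[[np.cos(a),np.sin(a),0],[np.sin(a),-np.cos(a),0],[0,0,-1]])
    print("t",round(s["time"],2),"turn",np.round((q.inv()*T).as_rotvec(degrees=True)/5,2),"shift",np.round(q.inv().apply(np.array(xyz)-s["ee_pos"])/.04,2))
E
python3 - <<'E'
from h import *
im=cv2.imread("pics/top0.png")
st=ray("top",[[215+110/3.8,225+135/3.8],[215+213/3.8,225+175/3.8]],.059)
print("studs",st,np.linalg.norm(st[0]-st[1]))
b=np.array([.5431,.1449]);u=np.array([np.cos(np.radians(71.1)),np.sin(np.radians(71.1))]);n=np.array([-u[1],u[0]])
d=st[:,:2]-b; print("along",d@u,"across",d@n)
h=ray("top",[[215+580/3.8,225+258/3.8],[215+675/3.8,225+211/3.8]],.008)
print("holes",h.mean(0),np.linalg.norm(h[0]-h[1]),np.degrees(np.arctan2(*(h[0]-h[1])[[1,0]])))
# side check of plate & block: project corners
print(proj("side",[[.496,-.1954,.048],[*b,.045],*(np.c_[[b+.095*u+.042*n,b+.095*u-.042*n,b-.095*u-.042*n,b-.095*u+.042*n],[.045]*4])]).round(1), proj("side",st).round(1))
s=cv2.imread("pics/side0.png"); o=cv2.resize(s[210:340,290:420],None,fx=4.6,fy=4.6,interpolation=cv2.INTER_CUBIC); cv2.imwrite("pics/crop1.png",o)
delta([.496,-.195,.15],117.8)
E
```

```text
studs [[0.55831981 0.19308182 0.059     ]
 [0.53128055 0.11684105 0.059     ]] 0.08089361342976413
along [ 0.05051408 -0.03037469] across [0.0012077  0.00209342]
holes [ 0.49562975 -0.19481603  0.008     ] 0.08101115824846243 117.50117003986051
[[387.5 224.5]
 [360.3 288.3]
 [359.6 315.2]
 [326.2 304.3]
 [360.9 265.3]
 [391.3 273.7]] [[351.8 294.5]
 [366.5 277.5]]
t 0.1 turn [-0.01  0.01  9.06] shift [-13.28 -16.68   2.37]
```

View pics/crop1.png

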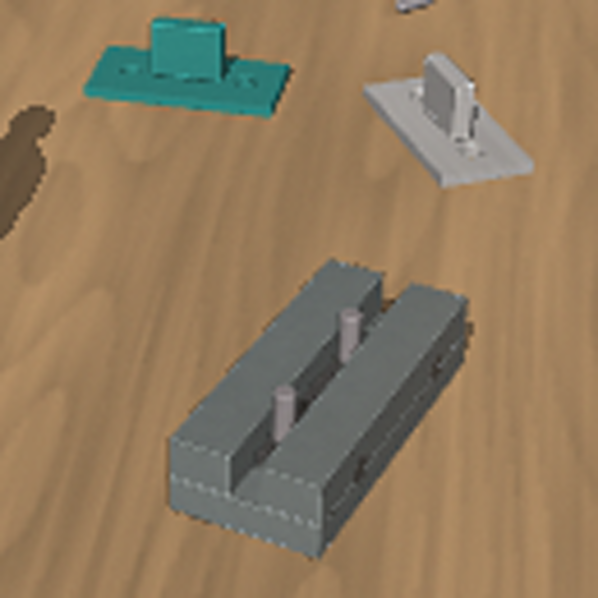

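Cross-checks agree: stud spacing is 80.9 mm, hole spacing is 81 mm, and the stud tops project within 1 px in the side view. The pair's middle is near x=0.545, y=0.155, about +10 mm along the slot. I'll move to above the plate by way of a wider waypoint.

>>> drive_tool --series '[0,0,4.5,-9,-6.4,0,1,0,0,4.5,-9,-6.4,0,1,0,0,4.5,-9,-6.4,0,1,0,0,4.5,-9,-6.4,0,1,0,0,4.5,-9,-6.4,0,1,0,0,4.5,-9,-6.4,0,1,0,0,4.5,-9,-6.4,0,1,0,0,4.5,-9,-6.4,0,1,0,0,4.5,-9,-6.4,0,1,0,0,4.5,-9,-6.4,0,1]' --grip_force 30

```text
time: 0.93
ee_pos: [0.437, 0.2664, 0.2445]
eef_rot: [0.337, 0.942, 0.0, -0.0]
ft_force: [0.8, 1.6, -0.0]
width: 0.0869
grip_force: 0.0
```

```bash
python3 -c "
from h import *
delta([.496,-.195,.12],117.6);print(telemetry.read_state()['joint_positions'].round(2))"
```

```text
t 0.93 turn [-0.  -0.   4.6] shift [-8.46 -7.98  3.11]
[-0.88  0.08  0.26  1.77 -0.02  1.3   0.27]
```

>>> drive_tool --series '[0,0,4.6,-8.4,-8,1,1,0,0,4.6,-8.4,-8,1,1,0,0,4.6,-8.4,-8,1,1,0,0,4.6,-8.4,-8,1,1,0,0,4.6,-8.4,-8,1,1,0,0,4.6,-8.4,-8,1,1,0,0,4.6,-8.4,-8,1,1,0,0,4.6,-8.4,-8,1,1,0,0,4.6,-8.4,-8,1,1,0,0,4.6,-8.4,-8,1,1]'

```text
time: 1.77
ee_pos: [0.4866, -0.1457, 0.2087]
eef_rot: [0.518, 0.855, 0.0, 0.0]
ft_force: [0.2, 1.4, 1.1]
width: 0.0869
grip_force: 0.0
```

```bash
python3 -c "
from h import *
delta([.496,-.195,.12],117.6);print(telemetry.read_state()['joint_positions'].round(2))"
```

```text
t 1.77 turn [ 0.01 -0.    0.  ] shift [-1.2  -0.37  2.22]
[-0.45  0.1   0.7   1.85 -0.07  1.22  0.75]
```

>>> drive_tool --series '[0,0,0,-1.2,-0.4,1,1,0,0,0,-1.2,-0.4,2.2,1,0,0,0,-1.2,-0.4,2.2,1,0,0,0,-1.2,-0.4,2.2,1,0,0,0,-1.2,-0.4,2.2,1,0,0,0,-1.2,-0.4,2.2,1]'

```text
time: 2.27
ee_pos: [0.4958, -0.1931, 0.1221]
eef_rot: [0.518, 0.856, 0.0, 0.001]
ft_force: [-0.2, 0.5, 1.2]
width: 0.0876
grip_force: 0.0
```

```bash
python3 -c "
from h import *
im=camera('side');b=camera('top')
a=cv2.resize(im[150:270,320:460],(700,600),interpolation=2)
cv2.imwrite('pics/c2.png',a[:,:,::-1])
delta([.496,-.195,.04],117.6);print(telemetry.read_state()['ee_pos'])"
```

```text
t 2.37 turn [0.03 0.01 0.02] shift [-0.04 -0.03  2.06]
[ 0.49625557 -0.19297321  0.12254309]
```

View pics/c2.png

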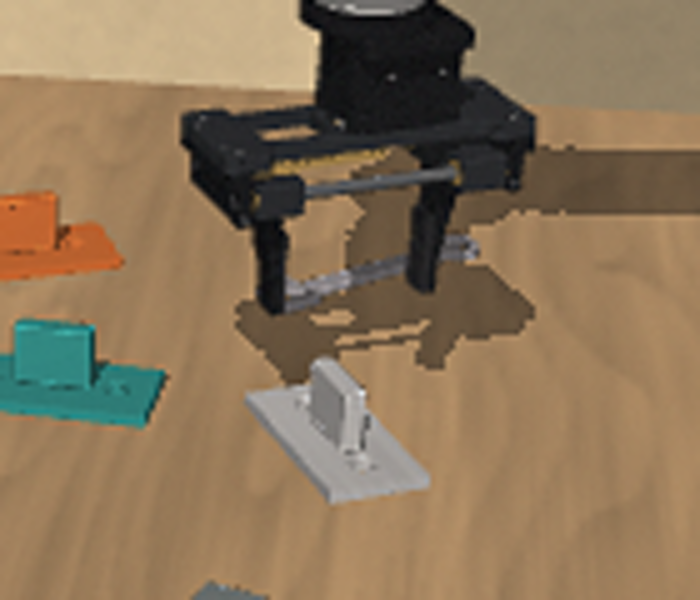

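The gripper hangs centred over the rib at about (335,400) in the crop, with its closing line across the rib. Next I descend and grip.

>>> drive_tool --series '[0,0,0,-0.04,-0.03,1,1,0,0,0,-0.04,-0.03,1.7,1,0,0,0,-0.04,-0.03,2.15,1,0,0,0,-0.04,-0.03,2.15,1,0,0,0,-0.04,-0.03,2.15,1,0,0,0,-0.04,-0.03,2.15,-1,0,0,0,-0.04,-0.03,2.15,-1,0,0,0,-0.04,-0.03,2.15,-1,0,0,0,-0.04,-0.03,2.15,-1,0,0,0,-0.04,-0.03,2.15,-1]' --grip_force 35

```text
time: 3.2
ee_pos: [0.4951, -0.1955, 0.0353]
eef_rot: [0.518, 0.855, 0.0, 0.0]
ft_force: [0.2, -0.8, -0.2]
width: 0.0614
grip_force: 0.0
```

>>> drive_tool --series '[0,0,0,0,0,0,-1,0,0,0,0,0,0,-1,0,0,0,0,0,0,-1,0,0,0,0,0,0,-1,0,0,0,0,0,0,-1,0,0,0,0,0,0,-1]'

```text
time: 3.7
ee_pos: [0.4947, -0.1956, 0.0347]
eef_rot: [0.518, 0.855, 0.0, -0.0]
ft_force: [-0.8, 0.4, 0.1]
width: 0.0217
grip_force: 0.0
```

```bash
python3 -c "
from h import *
delta([.5448,.155,.12],71.1);s=telemetry.read_state();print(s['ee_pos'],s['width'],s['ft_force'],s['joint_positions'].round(2))"
```

```text
t 3.7 turn [-0.  -0.   9.3] shift [ 7.19  5.17 -2.13]
[ 0.49469793 -0.19557986  0.03468808] 0.0217260471014245 [-0.82008755  0.44196044  0.13710553] [-0.27  0.42  0.66  1.95 -0.33  0.89  1.04]
```

>>> drive_tool --series '[0,0,0,0,0,0,-1,0,0,0,0,0,0,-1,0,0,0,0,0,0,-1,0,0,0,0,0,0,-1,0,0,0,0,0,0,-1,0,0,0,0,0,-0.2,-1,0,0,0,0,0,-0.6,-1,0,0,0,0,0,-1.2,-1,0,0,0,0,0,-2,-1,0,0,0,0,0,-2.6,-1]'

```text
time: 4.53
ee_pos: [0.4941, -0.1962, 0.1407]
eef_rot: [0.518, 0.855, -0.0, -0.0]
ft_force: [1.0, -0.2, -3.3]
width: 0.0134
grip_force: 35.0
```

```bash
python3 -c "
from h import *
delta([.5448,.155,.13],71.1);s=telemetry.read_state();print(s['ee_pos'],s['width'],s['ft_force'],s['joint_positions'].round(2))"
```

```text
t 4.53 turn [-0.01  0.    9.29] shift [7.2  5.18 0.26]
[ 0.4941177  -0.19615095  0.14069875] 0.01343964624688403 [ 0.98329297 -0.19821593 -3.32713724] [-0.35  0.25  0.73  1.87 -0.19  1.09  0.94]
```

The plate is held (width 13.4 mm, load 3.3 N). Carry it to above the block.

>>> drive_tool --series '[0,0,9.3,7.2,5.2,0,-1,0,0,9.3,7.2,5.2,0,-1,0,0,9.3,7.2,5.2,0,-1,0,0,9.3,7.2,5.2,0,-1,0,0,9.3,7.2,5.2,0,-1,0,0,9.3,7.2,5.2,0,-1,0,0,9.3,7.2,5.2,0,-1,0,0,9.3,7.2,5.2,0,-1,0,0,9.3,7.2,5.2,0,-1,0,0,9.3,7.2,5.2,0,-1]'

```text
time: 5.37
ee_pos: [0.5447, 0.1642, 0.1386]
eef_rot: [0.811, 0.585, 0.0, -0.001]
ft_force: [-0.3, 1.8, -4.3]
width: 0.0137
grip_force: 35.0
```

>>> drive_tool --series '[0,0,0,0,0,0,-1,0,0,0,0,0,0,-1]'

```text
time: 5.53
ee_pos: [0.5451, 0.1561, 0.1386]
eef_rot: [0.813, 0.582, -0.001, 0.0]
ft_force: [0.2, -1.4, -3.8]
width: 0.014
grip_force: 35.0
```

```bash
python3 -c "
from h import *
delta([.5448,.155,.1],71.1)
im=camera('side');b=camera('top')
cv2.imwrite('pics/c3.png',np.hstack([cv2.resize(im[220:340,290:410],(400,400),interpolation=2),cv2.resize(b[215:315,210:310],(400,400),interpolation=2)])[:,:,::-1])
s=telemetry.read_state();print(s['ee_pos'],s['width'],s['ft_force'],s['joint_positions'].round(2))"
```

```text
t 5.53 turn [-0.01  0.02  0.02] shift [-0.03  0.    0.96]
[0.54541042 0.15427634 0.13878883] 0.01412816539926657 [-0.51255151 -0.0255905  -3.84977023] [-0.91  0.33  0.66  1.78 -0.22  1.11 -0.51]
```

View pics/c3.png

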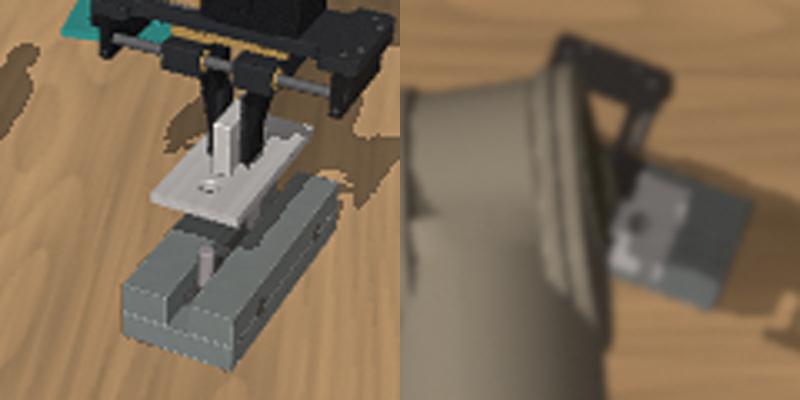

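The plate hangs level and in line above the slot, and the near stud (205,265) lies just below its near hole (210,187). I'll go down to just above the stud ends, then feel.

>>> drive_tool --series '[0,0,0,0,0,0.5,-1,0,0,0,0,0,0.9,-1,0,0,0,0,0,1.02,-1,0,0,0,0,0,1.02,-1,0,0,0,0,0,1.02,-1,0,0,0,0,0,1.02,-1]'

```text
time: 6.13
ee_pos: [0.5462, 0.1556, 0.0991]
eef_rot: [0.814, 0.581, 0.001, 0.0]
ft_force: [0.0, -0.4, -3.1]
width: 0.0137
grip_force: 35.0
```

```bash
python3 -c "
from h import *
delta([.5448,.155,.093],71.1);s=telemetry.read_state();print(s['ee_pos'],s['ft_force'])"
```

```text
t 6.13 turn [ 0.01 -0.01 -0.01] shift [-0.03 -0.03  0.15]
[0.54622086 0.15563358 0.09905079] [ 0.0113949  -0.43288857 -3.08483827]
```

>>> drive_tool --series '[0,0,0,-0.03,-0.03,0.03,-1,0,0,0,-0.03,-0.03,0.06,-1,0,0,0,-0.03,-0.03,0.09,-1,0,0,0,-0.03,-0.03,0.12,-1,0,0,0,-0.03,-0.03,0.15,-1,0,0,0,-0.03,-0.03,0.17,-1,0,0,0,-0.03,-0.03,0.17,-1,0,0,0,-0.03,-0.03,0.17,-1]'

```text
time: 6.8
ee_pos: [0.5443, 0.1554, 0.0912]
eef_rot: [0.814, 0.582, 0.0, 0.0]
ft_force: [2.8, 1.2, -3.8]
width: 0.0138
grip_force: 35.0
```

>>> drive_tool --series '[0,0,0,0,0,0.02,-1,0,0,0,0,0,0.04,-1,0,0,0,0,0,0.06,-1,0,0,0,0,0,0.06,-1,0,0,0,0,0,0.06,-1]'

```text
time: 7.22
ee_pos: [0.5443, 0.1553, 0.0888]
eef_rot: [0.814, 0.581, 0.0, 0.0]
ft_force: [4.4, 0.5, -3.4]
width: 0.0136
grip_force: 35.0
```

There's no vertical resistance 4 mm below stud-end height, so the holes appear to be on the studs. A small side force points toward +x, so I'll ease that way and continue.

>>> drive_tool --series '[0,0,0,0,0.02,0.02,-1,0,0,0,0,0.02,0.04,-1,0,0,0,0,0.02,0.06,-1,0,0,0,0,0.02,0.08,-1,0,0,0,0,0.02,0.1,-1,0,0,0,0,0.02,0.1,-1,0,0,0,0,0.02,0.1,-1]'

```text
time: 7.8
ee_pos: [0.5446, 0.155, 0.0845]
eef_rot: [0.814, 0.582, -0.0, -0.0]
ft_force: [0.9, -0.4, -4.8]
width: 0.0137
grip_force: 35.0
```

>>> drive_tool --series '[0,0,0,0,0,0.02,-1,0,0,0,0,0,0.04,-1,0,0,0,0,0,0.06,-1,0,0,0,0,0,0.08,-1,0,0,0,0,0,0.1,-1,0,0,0,0,0,0.1,-1,0,0,0,0,0,0.1,-1]'

```text
time: 8.38
ee_pos: [0.5447, 0.155, 0.0807]
eef_rot: [0.814, 0.581, -0.0, -0.0]
ft_force: [0.2, 0.6, -3.2]
width: 0.0138
grip_force: 35.0
```

>>> drive_tool --series '[0,0,0,0,0,0.015,-1,0,0,0,0,0,0.03,-1,0,0,0,0,0,0.04,-1,0,0,0,0,0,0.04,-1,0,0,0,0,0,0.04,-1]'

```text
time: 8.8
ee_pos: [0.5448, 0.155, 0.0797]
eef_rot: [0.814, 0.581, 0.0, -0.0]
ft_force: [-4.3, -1.1, 5.7]
width: 0.0136
grip_force: 35.0
```

Contact came at TCP z 0.0797, where seating was predicted at 0.0795. I'll check by camera before releasing.

```bash
python3 -c "
from h import *
im=camera('side')
cv2.imwrite('pics/c4.png',cv2.resize(im[220:340,290:420],(650,600),interpolation=2)[:,:,::-1])"
```

```text
(no output)
```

View pics/c4.png

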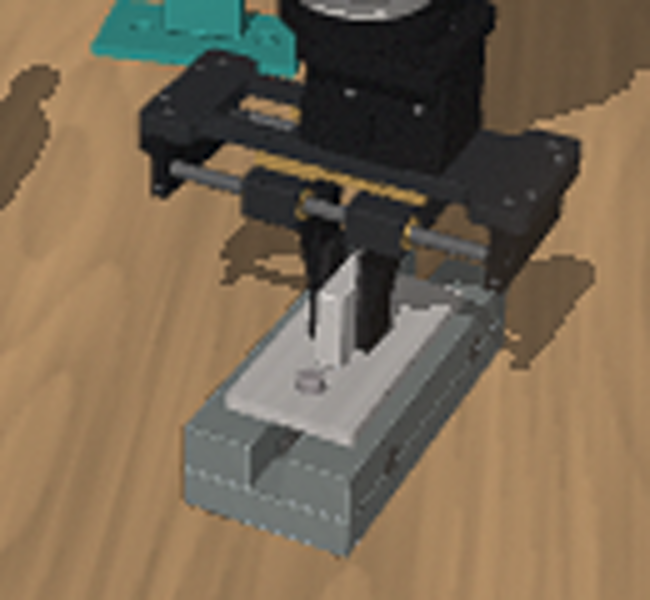

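The plate lies flush on the block, with a stud end standing up through the near hole at (310,380). Release and lift.

>>> drive_tool --series '[0,0,0,0,0,-0.02,0,0,0,0,0,0,-0.02,0,0,0,0,0,0,-0.02,0,0,0,0,0,0,-0.02,0,0,0,0,0,0,-0.02,0,0,0,0,0,0,-0.02,0,0,0,0,0,0,-0.02,0,0,0,0,0,0,-0.02,0]'

```text
time: 9.52
ee_pos: [0.5448, 0.155, 0.0799]
eef_rot: [0.814, 0.582, 0.0, -0.0]
ft_force: [-0.0, 0.1, 0.6]
width: 0.0428
grip_force: 0.0
```

>>> drive_tool --series '[0,0,0,0,0,-0.3,0,0,0,0,0,0,-0.8,0,0,0,0,0,0,-1.5,0,0,0,0,0,0,-2.3,0,0,0,0,0,0,-3,0,0,0,0,0,0,-3,0,0,0,0,0,0,-3,0,0,0,0,0,0,-3,0]'

```text
time: 10.18
ee_pos: [0.5446, 0.155, 0.2001]
eef_rot: [0.814, 0.581, 0.0, -0.0]
ft_force: [-0.2, 0.2, 0.3]
width: 0.0433
grip_force: 0.0
```

```bash
python3 -c "
from h import *
im=camera('side')
cv2.imwrite('pics/c5.png',cv2.resize(im[180:340,240:440],(700,560),interpolation=2)[:,:,::-1])"
```

```text
(no output)
```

View pics/c5.png

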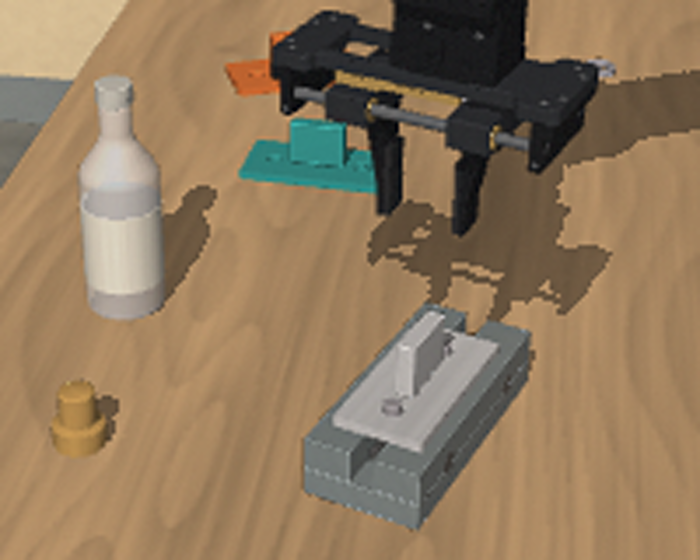

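The plate sits flush with both studs through its holes, at (392,407) and (448,345). The gripper is clear, and the bottle and fitting stand where they were.

```bash
python3 -c "
from bench import r
print(r.close_job())"
```

```text
the job is handed in; nothing more can be done
None
```

The cover plate is seated flush on the block with both studs through its holes, released, and the job was handed in at about 10 s; the studs (about +10 mm along the slot) were located in the camera pictures and the holes dropped on the first light descent, so no sliding search was needed.

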